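Load the kit trailer, hitch it to the delivery rover and send it off

ROBOT

A 6-joint arm with a two-finger parallel gripper is mounted at the origin on the work surface. World frame = base frame: x ahead of the robot, y to its left, z up, the work surface at z = 0. Lengths are in m, angles in rad, forces in N, time in s.
With the tool pointing down it reaches from about 0.3 to 0.875 m from the base axis. Payload 6.4 kg.
Tool frame: the origin (TCP) lies at the very end of the fingers, on their centre line; the grasp point (between the pads) lies 19 mm behind it; z points along the fingers, y is the line along which they close (so a half turn about z gives the same grasp; the last joint's range is limited). The gripper opens to 85 mm and grips with 20 to 120 N. Pads are 22 mm wide; open, the fingers measure 114 mm over their backs; the gripper's body (76 mm by 85 mm) begins 54 mm behind the grasp point. The pads swing forward as they close: fully open they stand 13 mm farther back than shut.
Start: joints at [-1.448, 0.181, 1.607, -0, 1.354, -0.206], TCP at [0.186, -0.544, 0.231] pointing down, gripper open.
Joint ranges: [-2.99, 2.99], [-0.89, 2.07], [0.3, 2.58], [-1.14, 4.28], [0, 2.63], [-3.12, 3.12]. Speed limits (rad/s): [2.57, 2.57, 3.01, 3.14, 3.14, 3.14].

INTERFACE

Orientations are given as a unit quaternion [w, x, y, z].
In Python, from bench import telemetry, camera, ctrl, spotter gives the robot as it stands.
- The arm moves only by the tool send_rows, never from a script. Its argument "series" is a list of rows, each a list of 3 entries, a list of its own where there are three numbers: the turn, a rotation vector about the world's x, y, z in degrees, then the shift along the world's x, y, z in mm, then the closure, from -1 (fully open) to 1 (shut), so that 0 is half open. In form: [[[rx, ry, rz], [dx, dy, dz], gripper], ...]. A call has 1 to 10 rows; each row is the pose to reach, as a shift and turn from the pose commanded when the call began; what a row does not reach only later rows make up. A row lasts 1/8 s, in which the tool goes at most 62.5 mm and 10.7 degrees, less where a joint would pass 70% of its speed; a pose out of reach is approached as far as the arm can. A call with a gripper value outside its range is refused whole. The fingers move at their own pace and stop on an object; the grip force is fixed at half the most. Time passes only in rows, so rows that repeat a pose let the fingers close. It gives the time, the measured TCP pose, the force, the opening and the grip force at its end, in the units of the state.
- telemetry.get_obs(): the state, without advancing time (a new reading comes with each control period).
- camera(name): name is "side" or "top"; returns a dict with "pixels" (400x640x3 uint8, red, green, blue), "camera_matrix" (3x3 intrinsics, pixels), "xyz" and "orientation" of the camera in the world. Camera axes: x right, y up, looking along -z (the intrinsics and any distortion apply to the point x, -y, -z); pixel columns grow to the right and rows downward; lengths in m; the calibration is good to about 2 mm. A picture is of the moment at which its call begins. There is no depth.
- ctrl.hand_in(): hands the job in; it is judged then, once.
Trained networks look in the newest picture that a camera, given by its name, has taken for a name from the list of things; names that differ only in an ending like _2 or _b are one class to them, and where a whole thing is asked for, a point or a joint stands for the part that bears it (a point fixed in the world has none). Each returns a list of dicts, best first, with "conf" (0 to 1); they miss things now and then, are a little off and sometimes report something else, mostly with a low value. They report only what shows in the picture. A call takes as long as a camera call. They do not tell look-alikes from the thing itself.
- spotter.boxes_of(thing, camera): "xyz" ([x, y, z] in m, in world coordinates, good to about 4 mm: the middle of the surface that is visible of it).
- spotter.landmark_of(thing, camera): "xyz" ([x, y, z] in m, in world coordinates, good to about 4 mm: a listed point, or the origin of a listed thing).
The state is a dict: "time_s": time; "q": joint angles; "dq": joint speeds; "joint_efforts": joint torques, N m; "eef_pos": TCP position; "eef_rot": TCP orientation; "wrist_force": force on the tool from outside, world axes, zero at the start; "torque": the same for the moment, N m; "opening": opening from 0.0 (shut) to 1.0 (fully open); "grasp_force": force on a finger pad.
Only numpy, scipy, OpenCV 4.12 (cv2) and the standard library are available. Lean on these libraries where they do the work, as an engineer would, in place of code of your own. Each camera call takes 0.05 s, during which the arm holds its last target. There are 200 camera calls.

TASK

Stand every green electromagnet upright, steel foot down, in a bay of the blue kit trailer, one to a bay and right down on its floor. With the yellow latch lever still up, lower the red tow bar's socket fully onto the rover's ball so that its tail lies in the trailer's yellow fork, then press the latch lever all the way down. When the trailer is loaded, hitched and latched, press the green ready button on the rover; leave the brown carton and the black reel where they stand.

Things in the scene. Friction and masses are not known exactly. Their poses are not given: they have to be found in the camera images.
- magnet1: holding electromagnet (not energised), upright cylinder 46 mm diameter, 100 mm tall, about 0.3 kg: heavy bright steel foot 22 mm high, light green hood with a black top and two 4 mm high brass studs. Origin at the centre of its underside, z up. Three or all of the four magnets are present in a run
- magnet2: holding electromagnet (not energised), upright cylinder 46 mm diameter, 100 mm tall, about 0.3 kg: heavy bright steel foot 22 mm high, light green hood with a black top and two 4 mm high brass studs. Origin at the centre of its underside, z up. Three or all of the four magnets are present in a run
- magnet3: holding electromagnet (not energised), upright cylinder 46 mm diameter, 100 mm tall, about 0.3 kg: heavy bright steel foot 22 mm high, light green hood with a black top and two 4 mm high brass studs. Origin at the centre of its underside, z up. Three or all of the four magnets are present in a run
- magnet4: holding electromagnet (not energised), upright cylinder 46 mm diameter, 100 mm tall, about 0.3 kg: heavy bright steel foot 22 mm high, light green hood with a black top and two 4 mm high brass studs. Origin at the centre of its underside, z up. Three or all of the four magnets are present in a run
- bay1 (a point): centre of the floor (45 mm above the table) of one of four identical square bays, 52 mm square inside and 55 mm deep (rim 100 mm above the table), in a row 58 mm apart, blue walls 6 mm. Any magnet may go in any bay; a seated one has its origin at this point. y runs along the row away from the fork, z up; bay 1 counted from the fork
- bay2 (a point): centre of the floor (45 mm above the table) of one of four identical square bays, 52 mm square inside and 55 mm deep (rim 100 mm above the table), in a row 58 mm apart, blue walls 6 mm. Any magnet may go in any bay; a seated one has its origin at this point. y runs along the row away from the fork, z up; bay 2 counted from the fork
- bay3 (a point): centre of the floor (45 mm above the table) of one of four identical square bays, 52 mm square inside and 55 mm deep (rim 100 mm above the table), in a row 58 mm apart, blue walls 6 mm. Any magnet may go in any bay; a seated one has its origin at this point. y runs along the row away from the fork, z up; bay 3 counted from the fork
- bay4 (a point): centre of the floor (45 mm above the table) of one of four identical square bays, 52 mm square inside and 55 mm deep (rim 100 mm above the table), in a row 58 mm apart, blue walls 6 mm. Any magnet may go in any bay; a seated one has its origin at this point. y runs along the row away from the fork, z up; bay 4 counted from the fork
- bar: loose tow bar, 0.4 kg. Origin under the red socket housing's axis, level with the bar's underside; x points along the bar to the tail, z up. Housing 50 mm square, 45 high, cavity 34 mm square, 33 deep, open below. Steel shank 22 mm wide, x 22 to 230 mm, z 12 to 36 mm. Dark foot at x 200 to 230, down to z = 0. Mass centre near x = 105. In place it is level, its underside 67 mm above the table
- socket (a point): point in the bar's socket that comes to the ball's centre when the bar is in place: on the housing's axis, 18 mm above the bar's underside
- shank (a point): good place to grip the tow bar: middle of the 22 mm wide, 24 mm high steel shank, 130 mm from the socket's axis, 24 mm above the bar's underside; axes as the bar's. The raised lever ends about 75 mm on the socket side of it
- tail (a point): centre of the underside of the tow bar's dark foot (30 mm long, 22 mm wide), 215 mm from the socket's axis
- latch (a joint): latch lever of the tow bar, rad: 0 = up (37 degrees above level, open), 0.65 = fully down, level. It starts between 0 and 0.1. It stays where it is left; about 2 to 4 N pressed down near its end moves it
- latch_tip (a point): upper face of the yellow latch lever near its free end. Lever 18 mm wide, 8 thick, hinged on the housing 5 mm from its axis (tail side), 51 mm above the bar's underside, reaching 60 mm towards the tail; this point is 54 mm from the hinge. Fully down, its upper face is 55 mm above the bar's underside (122 mm above the table when hitched)
- ball (a point): centre of the rover's steel hitch ball, 30 mm diameter, 85 mm above the table, on a 16 mm neck. Axes are the rover's: -y points ahead to the rover, whose body (140 mm wide, top 100 mm above the table) begins 50 mm ahead of the ball; the trailer is on the +y side. Rover and trailer do not move
- fork (a point): centre of the floor of the trailer's yellow fork, 67 mm above the table: floor 60 mm long (y), between two cheeks 32 mm apart that rise 20 mm above it; it takes the tow bar's foot. y points away from the ball towards the bays. About 215 mm from the ball, varying by some mm and to one side from run to run
- ready (a joint): green ready button on the rover, m: 0 = out, 0.006 = fully pressed (5 N); springs back
- ready_top (a point): centre of the top of the green ready button, 28 mm diameter, about 85 mm ahead of the ball on the rover's white top; pressed straight down
- reel: bystander: black component reel lying flat, 84 mm diameter, 16 mm high; origin at the centre of its underside
- carton: bystander: brown carton 80 x 110 x 60 mm; origin at the centre of its underside
Not all that is in view belongs to the job. Leave any orange or purple look-alike of the magnet2 alone.

How it is judged:
On the way, in this order (a step that is already met when the one before it is completed fails the run):
1. the tow bar's socket is down on the ball and its tail in the fork, with the latch lever still up (distance between socket and ball below 0.007 m and horizontal distance between tail and fork below 0.03 m and z of tail in the frame of fork below 0.007 m and angle between bar's own z axis and vertical below 0.08 rad and value of joint latch below 0.3 rad), for 0.2 s.
2. the latch lever is pressed down with the tow bar in place (distance between socket and ball below 0.007 m and horizontal distance between tail and fork below 0.03 m and z of tail in the frame of fork below 0.007 m and angle between bar's own z axis and vertical below 0.08 rad and value of joint latch above 0.56 rad), for 0.2 s.
3. with all magnets in their bays and the tow bar hitched and latched, the ready button is pressed (all of step 2 and ((horizontal distance between magnet1 and bay1 below 0.008 m and z of magnet1 in the frame of bay1 below 0.008 m and angle between magnet1's own z axis and vertical below 0.15 rad) or (horizontal distance between magnet1 and bay2 below 0.008 m and z of magnet1 in the frame of bay2 below 0.008 m and angle between magnet1's own z axis and vertical below 0.15 rad) or (horizontal distance between magnet1 and bay3 below 0.008 m and z of magnet1 in the frame of bay3 below 0.008 m and angle between magnet1's own z axis and vertical below 0.15 rad) or (horizontal distance between magnet1 and bay4 below 0.008 m and z of magnet1 in the frame of bay4 below 0.008 m and angle between magnet1's own z axis and vertical below 0.15 rad)) and ((horizontal distance between magnet2 and bay1 below 0.008 m and z of magnet2 in the frame of bay1 below 0.008 m and angle between magnet2's own z axis and vertical below 0.15 rad) or (horizontal distance between magnet2 and bay2 below 0.008 m and z of magnet2 in the frame of bay2 below 0.008 m and angle between magnet2's own z axis and vertical below 0.15 rad) or (horizontal distance between magnet2 and bay3 below 0.008 m and z of magnet2 in the frame of bay3 below 0.008 m and angle between magnet2's own z axis and vertical below 0.15 rad) or (horizontal distance between magnet2 and bay4 below 0.008 m and z of magnet2 in the frame of bay4 below 0.008 m and angle between magnet2's own z axis and vertical below 0.15 rad)) and ((horizontal distance between magnet3 and bay1 below 0.008 m and z of magnet3 in the frame of bay1 below 0.008 m and angle between magnet3's own z axis and vertical below 0.15 rad) or (horizontal distance between magnet3 and bay2 below 0.008 m and z of magnet3 in the frame of bay2 below 0.008 m and angle between magnet3's own z axis and vertical below 0.15 rad) or (horizontal distance between magnet3 and bay3 below 0.008 m and z of magnet3 in the frame of bay3 below 0.008 m and angle between magnet3's own z axis and vertical below 0.15 rad) or (horizontal distance between magnet3 and bay4 below 0.008 m and z of magnet3 in the frame of bay4 below 0.008 m and angle between magnet3's own z axis and vertical below 0.15 rad)) and ((horizontal distance between magnet4 and bay1 below 0.008 m and z of magnet4 in the frame of bay1 below 0.008 m and angle between magnet4's own z axis and vertical below 0.15 rad) or (horizontal distance between magnet4 and bay2 below 0.008 m and z of magnet4 in the frame of bay2 below 0.008 m and angle between magnet4's own z axis and vertical below 0.15 rad) or (horizontal distance between magnet4 and bay3 below 0.008 m and z of magnet4 in the frame of bay3 below 0.008 m and angle between magnet4's own z axis and vertical below 0.15 rad) or (horizontal distance between magnet4 and bay4 below 0.008 m and z of magnet4 in the frame of bay4 below 0.008 m and angle between magnet4's own z axis and vertical below 0.15 rad)) and value of joint ready above 0.004 m).
At the end, for the whole second after the job is handed in: every magnet upright (0.15 rad) in a bay, within 8 mm of its floor and 8 mm of its centre; socket on the ball within 7 mm; tail within 30 mm of the fork's centre and 7 mm of its floor; bar level (0.08 rad); latch at 0.56 rad or more; button out again; bar at rest (all of step 2 and ((horizontal distance between magnet1 and bay1 below 0.008 m and z of magnet1 in the frame of bay1 below 0.008 m and angle between magnet1's own z axis and vertical below 0.15 rad) or (horizontal distance between magnet1 and bay2 below 0.008 m and z of magnet1 in the frame of bay2 below 0.008 m and angle between magnet1's own z axis and vertical below 0.15 rad) or (horizontal distance between magnet1 and bay3 below 0.008 m and z of magnet1 in the frame of bay3 below 0.008 m and angle between magnet1's own z axis and vertical below 0.15 rad) or (horizontal distance between magnet1 and bay4 below 0.008 m and z of magnet1 in the frame of bay4 below 0.008 m and angle between magnet1's own z axis and vertical below 0.15 rad)) and ((horizontal distance between magnet2 and bay1 below 0.008 m and z of magnet2 in the frame of bay1 below 0.008 m and angle between magnet2's own z axis and vertical below 0.15 rad) or (horizontal distance between magnet2 and bay2 below 0.008 m and z of magnet2 in the frame of bay2 below 0.008 m and angle between magnet2's own z axis and vertical below 0.15 rad) or (horizontal distance between magnet2 and bay3 below 0.008 m and z of magnet2 in the frame of bay3 below 0.008 m and angle between magnet2's own z axis and vertical below 0.15 rad) or (horizontal distance between magnet2 and bay4 below 0.008 m and z of magnet2 in the frame of bay4 below 0.008 m and angle between magnet2's own z axis and vertical below 0.15 rad)) and ((horizontal distance between magnet3 and bay1 below 0.008 m and z of magnet3 in the frame of bay1 below 0.008 m and angle between magnet3's own z axis and vertical below 0.15 rad) or (horizontal distance between magnet3 and bay2 below 0.008 m and z of magnet3 in the frame of bay2 below 0.008 m and angle between magnet3's own z axis and vertical below 0.15 rad) or (horizontal distance between magnet3 and bay3 below 0.008 m and z of magnet3 in the frame of bay3 below 0.008 m and angle between magnet3's own z axis and vertical below 0.15 rad) or (horizontal distance between magnet3 and bay4 below 0.008 m and z of magnet3 in the frame of bay4 below 0.008 m and angle between magnet3's own z axis and vertical below 0.15 rad)) and ((horizontal distance between magnet4 and bay1 below 0.008 m and z of magnet4 in the frame of bay1 below 0.008 m and angle between magnet4's own z axis and vertical below 0.15 rad) or (horizontal distance between magnet4 and bay2 below 0.008 m and z of magnet4 in the frame of bay2 below 0.008 m and angle between magnet4's own z axis and vertical below 0.15 rad) or (horizontal distance between magnet4 and bay3 below 0.008 m and z of magnet4 in the frame of bay3 below 0.008 m and angle between magnet4's own z axis and vertical below 0.15 rad) or (horizontal distance between magnet4 and bay4 below 0.008 m and z of magnet4 in the frame of bay4 below 0.008 m and angle between magnet4's own z axis and vertical below 0.15 rad)) and value of joint ready below 0.003 m and linear speed of bar below 0.02 m/s); the robot touches nothing.
It fails at once if the black reel is pushed more than 20 mm (distance of reel from where it was at the start of the episode above 0.02 m).
It fails at once if the carton is pushed more than 20 mm (distance of carton from where it was at the start of the episode above 0.02 m).
Of magnet1, magnet2, magnet3, magnet4 only 3 to 4 are there at a start; the rules pass over those that are not, and their reading is None.
At some moment in a run one of magnet1, magnet2, magnet3, magnet4 may be knocked a few centimetres aside while the robot is not near it.
It also fails if it takes over 192 s, if anything falls off the work surface, if the arm or the gripper's body presses on something with over 40 N, if the wrist force passes 120 N, or if a joint passes its speed limit or range.

## Working session

There is one attempt and no reset: what is moved stays moved. The work goes in short steps, Python scripts to look and compute and a tool call to move; the robot and the scene stay as the last step left them, time stands still between calls to the robot, and variables do not carry over. Pictures are saved under pics/ and viewed, at most 14 in all, crops included, and the job is handed in when it is done.

Besides the shell and the picture viewer there is one more tool, called after "Emit:" by a JSON object that holds its "fn" and its "kwargs", one argument or row to a line. send_rows: Moves the arm, as the interface text tells. Its arguments: {"type":"object","properties":{"series":{"type":"array","items":{"type":"array"}}},"required":["series"]}

```bash
ls; mkdir -p pics
cat > h.py <<'E'
from bench import telemetry, camera, ctrl, spotter
import numpy as np, cv2
from scipy.spatial.transform import Rotation as R
def snap(name,f=None):
    c=camera(name)
    if f: cv2.imwrite('pics/'+f,cv2.cvtColor(c['pixels'],cv2.COLOR_RGB2BGR))
    return c
def rot(c):
    q=c['orientation']; return R.from_quat([q[1],q[2],q[3],q[0]]).as_matrix()
def proj(c,p):
    v=rot(c).T@(np.array(p)-c['xyz']); v=np.array([v[0],-v[1],-v[2]]); u=c['camera_matrix']@v; return u[:2]/u[2]
def unproj(c,px,z):
    v=np.linalg.inv(c['camera_matrix'])@[px[0],px[1],1]; d=rot(c)@[v[0],-v[1],-v[2]]
    o=np.array(c['xyz']); return o+d*(z-o[2])/d[2]
E
python3 - <<'E'
from h import *
for n in ['side','top']:
    c=snap(n,n+'0.png'); print(n,c.keys(),np.round(c['xyz'],3),c['camera_matrix'].tolist() if hasattr(c['camera_matrix'],'tolist') else c['camera_matrix'])
    for t in ['magnet1','bay1','bay2','bay3','bay4','socket','shank','tail','latch_tip','ball','fork','ready_top','reel','carton']:
        for d in spotter.landmark_of(t,n): 
            if d['conf']>.2: print(t,round(d['conf'],2),np.round(d['xyz'],3),np.round(proj(c,d['xyz'])))
print(telemetry.get_obs())
E
```

```text
pics
side dict_keys(['pixels', 'camera_matrix', 'xyz', 'orientation']) [0.302 0.763 0.847] [[384.59716465347867, 0.0, 317.34530282805474], [0.0, 384.59716465347867, 202.38982679043946], [0.0, 0.0, 1.0]]
magnet1 0.93 [ 0.452 -0.017 -0.002] [343. 210.]
magnet1 0.86 [0.329 0.11  0.005] [376. 251.]
magnet1 0.8 [ 0.42   0.091 -0.002] [344. 240.]
magnet1 0.78 [ 0.385  0.188 -0.002] [349. 270.]
magnet1 0.76 [ 0.333  0.293 -0.004] [360. 311.]
magnet1 0.76 [0.28  0.221 0.002] [387. 290.]
magnet1 0.3 [0.438 0.404 0.003] [304. 340.]
bay1 0.94 [0.596 0.156 0.046] [276. 232.]
bay1 0.91 [0.592 0.098 0.046] [285. 217.]
bay1 0.83 [0.598 0.211 0.045] [268. 248.]
bay1 0.57 [0.6   0.269 0.043] [259. 266.]
bay2 0.94 [0.596 0.156 0.046] [276. 232.]
bay2 0.91 [0.592 0.098 0.046] [285. 217.]
bay2 0.83 [0.598 0.211 0.045] [268. 248.]
bay2 0.57 [0.6   0.269 0.043] [259. 266.]
bay3 0.94 [0.596 0.156 0.046] [276. 232.]
bay3 0.91 [0.592 0.098 0.046] [285. 217.]
bay3 0.83 [0.598 0.211 0.045] [268. 248.]
bay3 0.57 [0.6   0.269 0.043] [259. 266.]
bay4 0.94 [0.596 0.156 0.046] [276. 232.]
bay4 0.91 [0.592 0.098 0.0
[... 2405 characters left out ...]
'q': array([-1.44827119e+00,  1.80820052e-01,  1.60699782e+00, -2.28098264e-05,
        1.35378059e+00, -2.06295726e-01]), 'dq': array([-9.29775048e-04, -2.56124097e-03,  7.42477379e-04, -1.81090547e-04,
        1.30430167e-05, -8.84541871e-04]), 'joint_efforts': array([ 6.73962204e-04, -4.44835567e+01, -3.51675689e+01, -2.54265442e-04,
        7.32086883e-04, -9.30546861e-06]), 'eef_pos': array([ 0.18569748, -0.54420792,  0.23127823]), 'eef_rot': array([-3.37012226e-06,  9.86514620e-01,  1.63673163e-01, -1.10059321e-05]), 'wrist_force': array([-0.44902234, -0.42355317,  0.11465367]), 'torque': array([-0.00540412,  0.02427192,  0.0004001 ]), 'grasp_force': 0.0, 'opening': 0.9990920253880908}
```

View pics/side0.png

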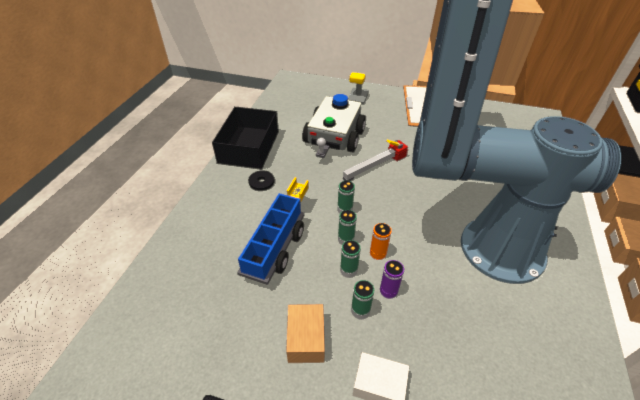

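Run:
```python
import cv2
a=cv2.imread('pics/side0.png')[125:345,240:460]
b=cv2.imread('pics/top0.png')[110:310,190:450]
cv2.imwrite('pics/c1.png',cv2.resize(b,None,fx=3,fy=3,interpolation=cv2.INTER_CUBIC))
```

```text
(no output)
```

View pics/c1.png

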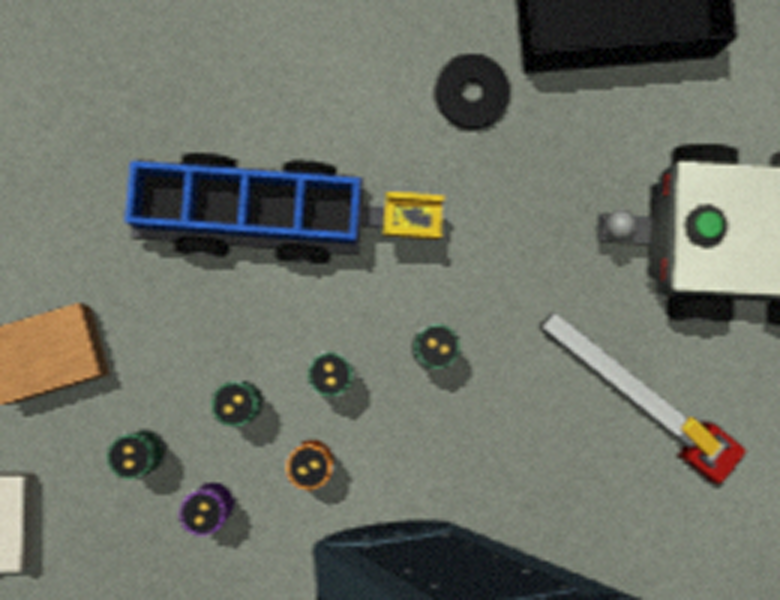

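Upright greens at side px (346,195), (347,227), (350,257) and (363,297) are the magnets. The look-alikes are orange (381,240) and purple (392,279). The red bar is at side px (348,177) to (398,150), the ball at (320,140) and the fork at (296,190). The top crop confirms this, and shows four empty bays.

I'll do the bar first.

Emit:
{"fn": "send_rows", "kwargs": {
  "series": [
    [[0,0,10],[58,80,-30],-1],
    [[0,0,20],[116,160,-60],-1],
    [[0,0,32],[174,240,-95],-1],
    [[0,0,32],[233,322,-130],-1],
    [[0,0,32],[233,322,-130],-1],
    [[0,0,32],[233,322,-130],-1],
    [[0,0,32],[233,322,-130],-1],
    [[0,0,32],[233,322,-130],-1],
    [[0,0,32],[233,322,-130],-1]
  ]
}}

```text
time_s: 2.62
eef_pos: [0.4188, -0.2227, 0.1016]
eef_rot: [0.0, 0.903, 0.43, -0.0]
wrist_force: [0.4, 0.1, -0.2]
opening: 0.999
grasp_force: 0.0
```

Emit:
{"fn": "send_rows", "kwargs": {
  "series": [
    [[0,0,0],[0,0,-50],-1],
    [[0,0,0],[0,0,-80],-1],
    [[0,0,0],[0,0,-95],-1],
    [[0,0,0],[0,0,-95],-1],
    [[0,0,0],[0,0,-95],1],
    [[0,0,0],[0,0,-95],1],
    [[0,0,0],[0,0,-95],1],
    [[0,0,0],[0,0,-95],1],
    [[0,0,0],[0,0,-95],1],
    [[0,0,0],[0,0,-95],1]
  ]
}}

```text
time_s: 3.88
eef_pos: [0.4192, -0.2226, 0.007]
eef_rot: [0.001, 0.903, 0.429, 0.0]
wrist_force: [-0.7, -0.3, 6.5]
opening: 0.248
grasp_force: 60.1
```

Emit:
{"fn": "send_rows", "kwargs": {
  "series": [
    [[0,0,0],[0,0,50],1],
    [[0,0,0],[0,0,100],1],
    [[0,0,0],[0,0,140],1],
    [[0,0,10],[40,35,140],1],
    [[0,0,20],[80,70,140],1],
    [[0,0,30],[120,105,140],1],
    [[0,0,37],[166,139,140],1],
    [[0,0,37],[166,139,140],1],
    [[0,0,37],[166,139,140],1],
    [[0,0,37],[166,139,140],1]
  ]
}}

```text
time_s: 5.12
eef_pos: [0.5836, -0.0838, 0.1458]
eef_rot: [-0.001, 0.721, 0.693, -0.0]
wrist_force: [-0.5, -0.1, -3.4]
opening: 0.251
grasp_force: 60.3
```

Run:
```python
from h import *
for n in ['side','top']:
    c=snap(n,n+'1.png')
    for t in ['socket','shank','tail','latch_tip','ball','fork']:
        for d in spotter.landmark_of(t,n): 
            if d['conf']>.3: print(n,t,round(d['conf'],2),np.round(d['xyz'],4),np.round(proj(c,d['xyz'])))
a=cv2.imread('pics/side1.png')[110:210,260:400]
b=cv2.imread('pics/top1.png')[130:230,290:430]
cv2.imwrite('pics/c2.png',np.hstack([cv2.resize(x,(560,400),interpolation=cv2.INTER_CUBIC)[:,60:460] for x in (a,b)]))
o=telemetry.get_obs();print(o['eef_pos'],o['time_s'],o['torque'],o['opening'])
```

```text
side socket 0.55 [ 0.5804 -0.2133  0.1575] [321. 123.]
side socket 0.44 [ 0.7368 -0.0577  0.0016] [260. 182.]
side shank 0.92 [ 0.5858 -0.0842  0.1631] [306. 145.]
side shank 0.65 [0.5912 0.0985 0.0459] [285. 217.]
side tail 0.69 [0.5888 0.0031 0.1386] [296. 171.]
side ball 0.7 [ 0.584  -0.2124  0.0872] [319. 141.]
side ball 0.52 [ 0.4201  0.0913 -0.0045] [345. 240.]
side fork 0.7 [0.5866 0.01   0.0687] [297. 190.]
top socket 0.8 [ 0.5793 -0.2138  0.1593] [402. 182.]
top tail 0.66 [0.5881 0.0035 0.1407] [329. 178.]
top latch_tip 0.54 [ 0.583  -0.1663  0.2244] [390. 177.]
top ball 0.96 [ 0.577  -0.2097  0.086 ] [395. 185.]
top fork 0.63 [0.4367 0.3956 0.0014] [207. 228.]
top fork 0.61 [0.5849 0.0095 0.0684] [326. 182.]
top fork 0.45 [ 0.5786 -0.21    0.0838] [395. 185.]
[ 0.58471528 -0.08318558  0.14631056] 5.825 [ 0.0550857  -0.01396532 -0.04147115] 0.24536469226706292
```

View pics/c2.png

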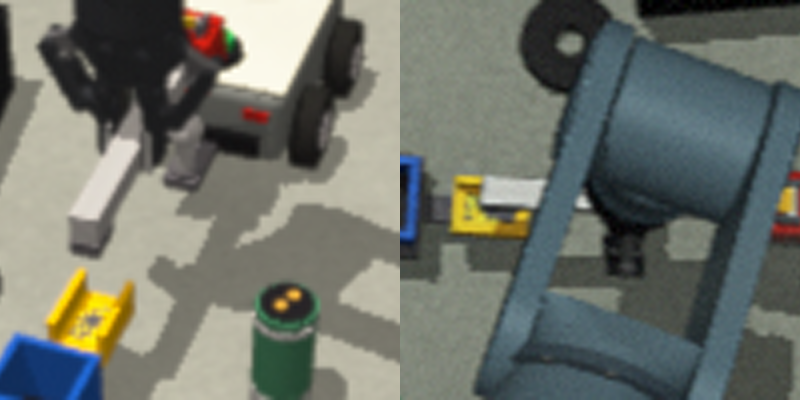

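The close crop shows the gripped bar level above the yellow fork (side px ~297,190), with the socket roughly over the ball. I'll refine the ball from the pictures taken before the arm covered it.

Run:
```python
from h import *
for n,p in [('top',(395,184)),('side',(320,140))]:
    c=camera(n); g=cv2.imread(f'pics/{n}0.png',0)
    x,y=p; w=g[y-12:y+12,x-12:x+12]
    print(n); print(w[::1,::1])
    k=cv2.HoughCircles(cv2.resize(w,None,fx=8,fy=8,interpolation=cv2.INTER_CUBIC),cv2.HOUGH_GRADIENT,1,60,param1=120,param2=12,minRadius=28,maxRadius=56)
    if k is not None:
        for q in k[0][:3]: 
            px=(x-12+(q[0]+.5)/8-.5,y-12+(q[1]+.5)/8-.5); print(np.round(px,2),q[2]/8,np.round(unproj(c,px,.085),4))
```

```text
top
[[121 125 124 121 123 129 125 120 125 124 127 129 135 126 128 124 122 126
  123 127 128 128 128  96]
 [120 131 129 122 119 127 121 122 119 123 122 125 125 125 124 119 120 119
  121 129 123 128 129  96]
 [124 128 130 126 123 126 120 122 120 127 127 126 125 123 124 124 127 127
  124 128 131 130 128  98]
 [124 123 126 123 129 122 122 126 122 126 126 124 129 125 120 124 130 125
  128 123 125 126 132  96]
 [119 126 129 130 128 125 119 125 125 129 122 121 124 129 124 122 121 125
  126 122 122 131 133  95]
 [121 123 126 123 123 128 124 126 128 126 127 125 121 125 123 120 126 124
  125 128 122 123 127  83]
 [125 124 116 116 128 125 120 125 123 123 122 123 123 124 119 123 124 129
  124 128 125 129 127  82]
 [122 124 115 123 128 122 127 125 126 128 124 122 122 123 127 122 123 122
  126 126 128 127 127  89]
 [121 122 113 121 124 125 117 122 117 116 125 115 118 122 121 113 107 116
  125 123 127 124 122  89]
 [126 123 124 123 121 123 102  87  84  83  95 115 139 145 146 142 126 109
  115 119 125 121 124  80]
 [123 127 126 125 127 123  87  61  80  79 106 131 147 163 157 148 141 113
   93  90  8
[... 3107 characters left out ...]
9  95  93  94  89
   81  62  51  27  20  18]
 [172 165 143 153 121 115 114 113 112 111 107  89  89  89  90  95 106 105
  106 102  89  44  22  19]
 [178 175 163 127 117 115 114 115 114 113 108  92  92  94  95  97 106 106
  106 100  73  48  41  29]
 [177 177 169 136 128 117 115 114 113 113 108  96  93  94  96  95 100 101
  100  92  66  79  84  67]
 [177 177 177 176 168 135 125 115 113 112 111 109  96  95  93  85  74  73
   71  67  80 107 110 109]
 [176 174 175 179 177 171 154 119 113 112 111 111 100  95  92  83  70  68
   65  67  99 112 113 113]
 [175 172 174 177 178 170 140 128 119 109 110 112 107  97  91  82  69  66
   62  81 109 114 114 114]]
[320.88 141.25] 4.2875 [ 0.5794 -0.2152  0.085 ]
```

Run:
```python
from h import *
c=camera('top'); s=camera('side')
for r in (184.8,185.2): print(unproj(c,(396.6,r),.085).round(4))
for r in (140.9,141.3): print(unproj(s,(320.85,r),.085).round(4))
o=telemetry.get_obs(); q=o['eef_rot']; m=R.from_quat([*q[1:],q[0]]).as_matrix(); print(m.round(4), o['eef_pos'])
p=o['eef_pos']-m[:,2]*0; d=m[:,0]*np.sign(-m[1,0]); print('bar socket if d=130', p+.13*d)
```

```text
[ 0.578  -0.2139  0.085 ]
[ 0.5767 -0.2139  0.085 ]
[ 0.58  -0.217  0.085]
[ 0.5794 -0.2149  0.085 ]
[[ 0.0376  0.9993 -0.    ]
 [ 0.9993 -0.0376  0.    ]
 [ 0.     -0.     -1.    ]] [ 0.58469847 -0.08315037  0.14627007]
bar socket if d=130 [ 0.5798061  -0.21305828  0.14626478]
```

Emit:
{"fn": "send_rows", "kwargs": {
  "series": [
    [[0,0,0],[0,0,-20],1],
    [[0,0,0],[0,0,-32],1],
    [[0,0,0],[0,0,-40],1],
    [[0,0,0],[0,0,-45],1],
    [[0,0,0],[0,0,-48],1],
    [[0,0,0],[0,0,-48],1]
  ]
}}

```text
time_s: 6.78
eef_pos: [0.5848, -0.0832, 0.0984]
eef_rot: [0.0, 0.72, 0.694, 0.0]
wrist_force: [-0.1, -0.4, -2.9]
opening: 0.244
grasp_force: 60.4
```

Emit:
{"fn": "send_rows", "kwargs": {
  "series": [
    [[0,0,0],[0,0,-4],1],
    [[0,0,0],[0,0,-8],1],
    [[0,0,0],[0,0,-10],1],
    [[0,0,0],[0,0,-10],1]
  ]
}}

```text
time_s: 7.28
eef_pos: [0.5845, -0.0832, 0.088]
eef_rot: [-0.0, 0.72, 0.694, -0.0]
wrist_force: [-0.6, 1.1, -3.4]
opening: 0.247
grasp_force: 60.4
```

Emit:
{"fn": "send_rows", "kwargs": {
  "series": [
    [[0,0,0],[0,0,-4],1],
    [[0,0,0],[0,0,-8],1],
    [[0,0,0],[0,0,-12],1],
    [[0,0,0],[0,0,-14],1],
    [[0,0,0],[0,0,-14],1]
  ]
}}

```text
time_s: 7.9
eef_pos: [0.5847, -0.0832, 0.0743]
eef_rot: [0.0, 0.72, 0.694, 0.0]
wrist_force: [0.1, -0.6, -3.8]
opening: 0.243
grasp_force: 60.5
```

Emit:
{"fn": "send_rows", "kwargs": {
  "series": [
    [[0,0,0],[0,0,-1],1],
    [[0,0,0],[0,0,-2],1],
    [[0,0,0],[0,0,-2],1]
  ]
}}

```text
time_s: 8.28
eef_pos: [0.5849, -0.0833, 0.074]
eef_rot: [0.0, 0.72, 0.694, -0.0]
wrist_force: [-5.8, 1.1, 8.9]
opening: 0.244
grasp_force: 62.3
```

Contact. Release and back off upward, then position for the lever.

Emit:
{"fn": "send_rows", "kwargs": {
  "series": [
    [[0,0,0],[0,0,2],-0.3],
    [[0,0,0],[0,0,2],-0.3],
    [[0,0,0],[0,0,2],-0.3],
    [[0,0,0],[0,0,2],-0.3],
    [[0,0,0],[0,0,50],-0.3],
    [[0,0,0],[0,0,110],-0.3],
    [[0,0,0],[0,0,150],1],
    [[0,0,0],[0,60,150],1],
    [[0,0,0],[0,120,150],1],
    [[0,0,0],[0,120,150],1]
  ]
}}

```text
time_s: 9.52
eef_pos: [0.5842, 0.0408, 0.2223]
eef_rot: [-0.0, 0.719, 0.696, 0.0]
wrist_force: [-0.0, -0.3, 0.4]
opening: 0.004
grasp_force: 0.0
```

Run:
```python
from h import *
for n in ['side','top']:
    c=snap(n,n+'2.png')
    for t in ['socket','tail','latch_tip','ready_top']:
        for d in spotter.landmark_of(t,n): 
            if d['conf']>.3: print(n,t,round(d['conf'],2),np.round(d['xyz'],4))
a=cv2.imread('pics/side2.png')[100:200,250:390]
b=cv2.imread('pics/top2.png')[130:230,300:440]
cv2.imwrite('pics/c3.png',np.hstack([cv2.resize(x,(560,400),interpolation=cv2.INTER_CUBIC)[:,80:480] for x in (a,b)]))
```

```text
side socket 0.62 [ 0.5806 -0.2117  0.0851]
side tail 0.79 [0.588  0.0027 0.0687]
side latch_tip 0.45 [ 0.585  -0.1638  0.15  ]
side latch_tip 0.35 [ 0.3332  0.2932 -0.0028]
side ready_top 0.61 [0.6011 0.2699 0.0431]
side ready_top 0.4 [ 0.5808 -0.2965  0.12  ]
top socket 0.83 [ 0.5798 -0.2116  0.0861]
top tail 0.9 [0.5884 0.0046 0.0693]
top latch_tip 0.4 [ 0.5835 -0.1643  0.1506]
top ready_top 0.52 [ 0.5786 -0.2959  0.119 ]
```

View pics/c3.png

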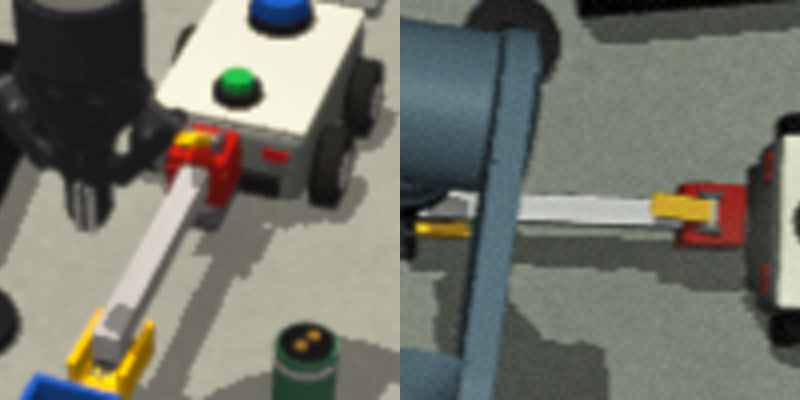

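Bar seated: socket on the ball (side crop 200,170), tail between the fork cheeks (110,335), yellow lever still up. Press the lever.

Emit:
{"fn": "send_rows", "kwargs": {
  "series": [
    [[0,0,0],[-1,-60,0],1],
    [[0,0,0],[-2,-120,0],1],
    [[0,0,0],[-3,-180,-10],1],
    [[0,0,0],[-3,-199,-40],1],
    [[0,0,0],[-3,-199,-60],1],
    [[0,0,0],[-3,-199,-75],1],
    [[0,0,0],[-3,-199,-85],1],
    [[0,0,0],[-3,-199,-93],1],
    [[0,0,0],[-3,-199,-99],1],
    [[0,0,0],[-3,-199,-101],1]
  ]
}}

```text
time_s: 11.28
eef_pos: [0.5821, -0.1618, 0.1215]
eef_rot: [0.0, 0.72, 0.694, 0.0]
wrist_force: [0.0, 4.2, 9.0]
opening: -0.003
grasp_force: 4.4
```

Emit:
{"fn": "send_rows", "kwargs": {
  "series": [
    [[0,0,0],[0,0,-1],1],
    [[0,0,0],[0,0,-1],1],
    [[0,0,0],[0,0,-1],1],
    [[0,0,0],[0,0,50],0],
    [[0,0,0],[0,0,100],-1],
    [[0,0,0],[-20,40,120],-1],
    [[0,0,0],[-40,100,120],-1],
    [[0,0,0],[-40,100,120],-1]
  ]
}}

```text
time_s: 12.28
eef_pos: [0.5405, -0.0592, 0.2417]
eef_rot: [-0.0, 0.719, 0.695, 0.0]
wrist_force: [0.0, -0.1, -0.1]
opening: 0.998
grasp_force: 0.0
```

```bash
cat > look.py <<'E'
from h import *
import sys
o=telemetry.get_obs(); print(o['eef_pos'].round(4),o['time_s'])
for n in ['side','top']:
    c=snap(n,n+sys.argv[1]+'.png')
    for t in sys.argv[2:]:
        for d in spotter.landmark_of(t,n): 
            if d['conf']>.3: print(n,t,round(d['conf'],2),np.round(d['xyz'],4))
E
python3 look.py 3 magnet1 latch_tip bay1 socket
```

```text
[ 0.5405 -0.0592  0.2417] 12.275
side magnet1 0.85 [0.3239 0.1137 0.0033]
side magnet1 0.82 [ 0.3368  0.2949 -0.0061]
side magnet1 0.82 [0.2837 0.2227 0.001 ]
side magnet1 0.79 [ 0.4197  0.091  -0.0011]
side magnet1 0.73 [ 4.534e-01 -1.620e-02 -3.000e-04]
side magnet1 0.61 [ 0.3864  0.1899 -0.0007]
side bay1 0.88 [0.5904 0.0992 0.0463]
side bay1 0.88 [0.5984 0.2175 0.0445]
side bay1 0.79 [0.5982 0.154  0.045 ]
side bay1 0.61 [0.5997 0.2721 0.0443]
side bay1 0.6 [ 0.5852 -0.2163  0.083 ]
side bay1 0.51 [ 0.59   -0.0864  0.0927]
side socket 0.9 [ 0.58   -0.2145  0.0842]
top magnet1 0.78 [ 0.3873  0.1885 -0.0028]
top magnet1 0.71 [4.197e-01 8.930e-02 2.000e-04]
top magnet1 0.71 [0.6022 0.2749 0.0468]
top magnet1 0.66 [ 0.3248  0.1077 -0.0021]
top magnet1 0.64 [ 0.3327  0.2955 -0.0031]
top magnet1 0.5 [ 0.4461 -0.0228 -0.0029]
top magnet1 0.49 [ 0.2744  0.2159 -0.0024]
top bay1 0.86 [0.6021 0.2139 0.0429]
top bay1 0.83 [0.5954 0.159  0.0452]
top bay1 0.69 [0.5944 0.0993 0.0469]
top bay1 0.65 [ 0.7374 -0.0615 -0.0013]
top bay1 0.56 [0.604  0.2725 0.0433]
top socket 0.61 [ 0.5782 -0.2119  0.0869]
```

Emit:
{"fn": "send_rows", "kwargs": {
  "series": [
    [[0,0,-1.5],[-45,20,0],-1],
    [[0,0,-1.5],[-91,40,-30],-1],
    [[0,0,-1.5],[-91,40,-85],-1],
    [[0,0,-1.5],[-91,40,-130],-1],
    [[0,0,-1.5],[-91,40,-165],-1],
    [[0,0,-1.5],[-91,40,-180],-1],
    [[0,0,-1.5],[-91,40,-180],1],
    [[0,0,-1.5],[-91,40,-180],1],
    [[0,0,-1.5],[-91,40,-180],1],
    [[0,0,-1.5],[-91,40,-180],1]
  ]
}}

```text
time_s: 14.02
eef_pos: [0.4516, -0.0226, 0.0629]
eef_rot: [0.001, 0.729, 0.684, 0.0]
wrist_force: [-3.9, -0.4, 6.6]
opening: 0.526
grasp_force: 60.3
```

Emit:
{"fn": "send_rows", "kwargs": {
  "series": [
    [[0,0,0],[0,0,50],1],
    [[0,0,0],[0,0,100],1],
    [[0,0,0],[20,15,140],1],
    [[0,0,0],[60,50,140],1],
    [[0,0,0],[100,85,140],1],
    [[0,0,0],[141,118,140],1],
    [[0,0,0],[141,118,140],1],
    [[0,0,0],[141,118,140],1],
    [[0,0,0],[141,118,140],1]
  ]
}}

```text
time_s: 15.15
eef_pos: [0.591, 0.0952, 0.2015]
eef_rot: [0.0, 0.73, 0.684, -0.0]
wrist_force: [-0.3, 0.2, -4.0]
opening: 0.522
grasp_force: 63.2
```

```bash
python3 look.py 4 magnet1
python3 - <<'E'
import cv2,numpy as np
a=cv2.imread('pics/side4.png')[170:270,220:360]
b=cv2.imread('pics/top4.png')[130:230,220:360]
cv2.imwrite('pics/c4.png',np.hstack([cv2.resize(x,(560,400),interpolation=cv2.INTER_CUBIC)[:,80:480] for x in (a,b)]))
E
```

```text
[0.591  0.0952 0.2015] 15.15
side magnet1 0.98 [0.5923 0.1023 0.1391]
side magnet1 0.97 [0.3243 0.1122 0.0014]
side magnet1 0.95 [ 0.335   0.2926 -0.0045]
side magnet1 0.94 [ 0.2809  0.2217 -0.0013]
side magnet1 0.86 [ 0.422   0.0929 -0.0028]
side magnet1 0.66 [ 0.3857  0.1875 -0.0018]
top magnet1 0.79 [0.33   0.2954 0.0012]
top magnet1 0.43 [ 0.2775  0.2189 -0.0012]
```

View pics/c4.png

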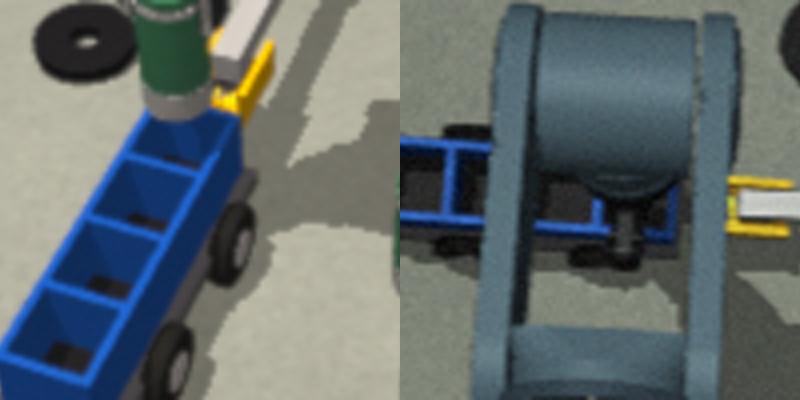

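The side crop shows the magnet held upright over bay 1, with its steel foot at (185,100) just behind the rim. Descend with the force checked.

Emit:
{"fn": "send_rows", "kwargs": {
  "series": [
    [[0,0,0],[1.5,0,-20],1],
    [[0,0,0],[1.5,0,-34],1],
    [[0,0,0],[1.5,0,-38],1],
    [[0,0,0],[1.5,0,-42],1],
    [[0,0,0],[1.5,0,-44],1],
    [[0,0,0],[1.5,0,-44],1]
  ]
}}

```text
time_s: 16.1
eef_pos: [0.5934, 0.0957, 0.1574]
eef_rot: [0.0, 0.729, 0.684, 0.0]
wrist_force: [-0.7, -1.9, -3.6]
opening: 0.522
grasp_force: 63.1
```

Emit:
{"fn": "send_rows", "kwargs": {
  "series": [
    [[0,0,0],[0,-1,-8],1],
    [[0,0,0],[0,-1,-16],1],
    [[0,0,0],[0,-1,-24],1],
    [[0,0,0],[0,-1,-30],1],
    [[0,0,0],[0,-1,-30],1]
  ]
}}

```text
time_s: 16.73
eef_pos: [0.5927, 0.0948, 0.1264]
eef_rot: [-0.001, 0.729, 0.684, -0.001]
wrist_force: [-0.9, 0.0, -3.6]
opening: 0.527
grasp_force: 63.1
```

Emit:
{"fn": "send_rows", "kwargs": {
  "series": [
    [[0,0,0],[0,0,-8],1],
    [[0,0,0],[0,0,-15],1],
    [[0,0,0],[0,0,-18],1],
    [[0,0,0],[0,0,-18],1]
  ]
}}

```text
time_s: 17.23
eef_pos: [0.593, 0.0948, 0.1089]
eef_rot: [-0.0, 0.729, 0.684, -0.0]
wrist_force: [0.0, 0.3, -3.8]
opening: 0.525
grasp_force: 63.1
```

Emit:
{"fn": "send_rows", "kwargs": {
  "series": [
    [[0,0,0],[0,0,-1],-1],
    [[0,0,0],[0,0,-1],-1],
    [[0,0,0],[0,0,-1],-1],
    [[0,0,0],[0,0,50],-1],
    [[0,0,0],[0,0,100],-1],
    [[0,0,0],[-60,-2,110],-1],
    [[0,0,0],[-120,-4,90],-1],
    [[0,0,0],[-172.5,-4,60],-1],
    [[0,0,0],[-172.5,-4,45],-1],
    [[0,0,0],[-172.5,-4,45],-1]
  ]
}}

```text
time_s: 18.48
eef_pos: [0.4211, 0.0908, 0.1543]
eef_rot: [0.0, 0.729, 0.684, 0.0]
wrist_force: [0.4, 0.1, 0.5]
opening: 1.001
grasp_force: 0.0
```

```bash
python3 look.py 5 magnet1
```

```text
[0.4211 0.0908 0.1543] 18.475
side magnet1 0.76 [0.5978 0.1003 0.0428]
side magnet1 0.75 [0.2808 0.2234 0.0016]
side magnet1 0.69 [ 0.3847  0.1891 -0.0012]
side magnet1 0.63 [0.328  0.1118 0.0021]
side magnet1 0.62 [ 0.4211  0.0926 -0.004 ]
side magnet1 0.6 [ 0.334   0.2945 -0.0028]
top magnet1 0.65 [0.5893 0.0971 0.0435]
top magnet1 0.63 [ 0.3332  0.2941 -0.0011]
top magnet1 0.55 [ 0.3261  0.1092 -0.0039]
top magnet1 0.52 [ 0.28    0.2188 -0.0007]
top magnet1 0.4 [3.855e-01 1.898e-01 3.000e-04]
```

Magnet A is seated (z about 0.043). Next is B.

Emit:
{"fn": "send_rows", "kwargs": {
  "series": [
    [[0,0,0],[0,0,-45],-1],
    [[0,0,0],[0,0,-80],-1],
    [[0,0,0],[0,0,-91],-1],
    [[0,0,0],[0,0,-91],-1],
    [[0,0,0],[0,0,-91],1],
    [[0,0,0],[0,0,-91],1],
    [[0,0,0],[0,0,-91],1],
    [[0,0,0],[0,0,-91],1],
    [[0,0,0],[0,0,-91],1]
  ]
}}

```text
time_s: 19.8
eef_pos: [0.4214, 0.0908, 0.0646]
eef_rot: [0.001, 0.729, 0.684, 0.0]
wrist_force: [-3.2, 0.1, 8.1]
opening: 0.527
grasp_force: 59.8
```

Emit:
{"fn": "send_rows", "kwargs": {
  "series": [
    [[0,0,0],[0,0,50],1],
    [[0,0,0],[0,0,100],1],
    [[0,0,0],[40,20,130],1],
    [[0,0,0],[90,40,135],1],
    [[0,0,0],[140,60,135],1],
    [[0,0,0],[174.5,65,135],1],
    [[0,0,0],[174.5,65,115],1],
    [[0,0,0],[174.5,65,103],1],
    [[0,0,0],[174.5,65,103],1],
    [[0,0,0],[174.5,65,103],1]
  ]
}}

```text
time_s: 21.05
eef_pos: [0.5943, 0.1557, 0.1662]
eef_rot: [-0.0, 0.729, 0.684, -0.0]
wrist_force: [-0.9, 0.6, -4.1]
opening: 0.52
grasp_force: 64.5
```

Run:
```python
from h import *
c=snap('side','side6.png'); o=telemetry.get_obs(); print(o['eef_pos'].round(4))
for d in spotter.landmark_of('magnet1','side'): print(round(d['conf'],2),np.round(d['xyz'],4))
im=cv2.resize(cv2.imread('pics/side6.png')[175:275,220:360],(800,572),interpolation=cv2.INTER_CUBIC)
k=800/140
# predicted inner rim of bay2, z=.1
u=np.array([.0034,.0579])/.058; v=np.array([u[1],-u[0]]); b=np.array([.596,.1566])
for bb,col in ((b,(255,255,255)),(b+.058*u,(0,255,255))):
    pts=[proj(c,[*(bb+.026*(i*u+j*v)),.1]) for i,j in((1,1),(1,-1),(-1,-1),(-1,1))]
    cv2.polylines(im,[((np.array(pts)-[220,175]+.5)*k).astype(int)],True,col,1)
# predicted magnet bottom circle
p=o['eef_pos'];z=p[2]-.0646
for zz in (z,z+.022):
    pts=[proj(c,[p[0]+.023*np.cos(t),p[1]+.023*np.sin(t),zz]) for t in np.linspace(0,6.28,40)]
    cv2.polylines(im,[((np.array(pts)-[220,175]+.5)*k).astype(int)],True,(0,0,255),1)
cv2.imwrite('pics/c6.png',im)
```

```text
[0.5946 0.1557 0.1665]
0.88 [0.3265 0.1109 0.0045]
0.79 [ 0.3313  0.2957 -0.003 ]
0.77 [0.5931 0.1566 0.1033]
0.77 [0.2809 0.2182 0.0005]
0.55 [0.3869 0.1873 0.0015]
0.48 [0.5953 0.1005 0.0433]
0.34 [0.5881 0.0012 0.0678]
```

View pics/c6.png

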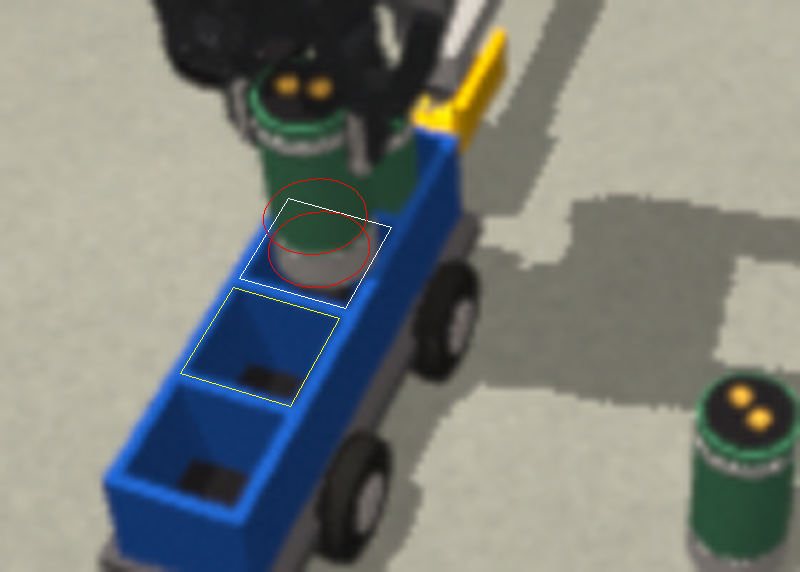

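The overlay shows the predicted rims (white, yellow) and the predicted foot (red, ~319,250) agreeing with the picture to about 1 mm. The magnet is just above bay 2.

Emit:
{"fn": "send_rows", "kwargs": {
  "series": [
    [[0,0,0],[0,0,-7],1],
    [[0,0,0],[0,0,-14],1],
    [[0,0,0],[0,0,-22],1],
    [[0,0,0],[0,0,-30],1],
    [[0,0,0],[0,0,-38],1],
    [[0,0,0],[0,0,-46],1],
    [[0,0,0],[0,0,-53],1],
    [[0,0,0],[0,0,-56],1],
    [[0,0,0],[0,0,-56],1]
  ]
}}

```text
time_s: 22.28
eef_pos: [0.5953, 0.1557, 0.11]
eef_rot: [0.0, 0.729, 0.684, 0.0]
wrist_force: [3.7, -0.5, -6.3]
opening: 0.52
grasp_force: 63.9
```

Emit:
{"fn": "send_rows", "kwargs": {
  "series": [
    [[0,0,0],[0,0,0],-1],
    [[0,0,0],[0,0,0],-1],
    [[0,0,0],[0,0,0],-1],
    [[0,0,0],[0,0,50],-1],
    [[0,0,0],[0,0,100],-1],
    [[0,0,0],[-60,10,100],-1],
    [[0,0,0],[-120,20,90],-1],
    [[0,0,0],[-175,33,70],-1],
    [[0,0,0],[-209,33,45],-1],
    [[0,0,0],[-209,33,45],-1]
  ]
}}

```text
time_s: 23.52
eef_pos: [0.3823, 0.1888, 0.1534]
eef_rot: [-0.001, 0.729, 0.685, -0.002]
wrist_force: [0.5, -0.5, 0.8]
opening: 0.998
grasp_force: 0.0
```

```bash
python3 look.py 7 magnet1
```

```text
[0.3823 0.1888 0.1534] 23.525
side magnet1 0.95 [0.5925 0.156  0.0449]
side magnet1 0.91 [ 0.3333  0.2967 -0.0022]
side magnet1 0.89 [0.3873 0.1875 0.0017]
side magnet1 0.67 [2.812e-01 2.203e-01 1.000e-04]
side magnet1 0.65 [0.3264 0.1107 0.0029]
side magnet1 0.57 [0.5953 0.1014 0.0423]
top magnet1 0.8 [ 0.2771  0.2182 -0.0033]
top magnet1 0.76 [ 0.3247  0.1087 -0.0014]
top magnet1 0.72 [0.5979 0.1541 0.0456]
top magnet1 0.49 [0.5935 0.0963 0.047 ]
```

Emit:
{"fn": "send_rows", "kwargs": {
  "series": [
    [[0,0,0],[2.5,0,-45],-1],
    [[0,0,0],[2.5,0,-80],-1],
    [[0,0,0],[2.5,0,-90],-1],
    [[0,0,0],[2.5,0,-90],-1],
    [[0,0,0],[2.5,0,-90],1],
    [[0,0,0],[2.5,0,-90],1],
    [[0,0,0],[2.5,0,-90],1],
    [[0,0,0],[2.5,0,-90],1],
    [[0,0,0],[2.5,0,-90],1]
  ]
}}

```text
time_s: 24.85
eef_pos: [0.3895, 0.1891, 0.0666]
eef_rot: [0.0, 0.729, 0.684, 0.001]
wrist_force: [-2.6, 0.0, 7.8]
opening: 0.526
grasp_force: 60.1
```

Emit:
{"fn": "send_rows", "kwargs": {
  "series": [
    [[0,0,0],[0,0,50],1],
    [[0,0,0],[0,0,100],1],
    [[0,0,0],[50,10,130],1],
    [[0,0,0],[100,20,133],1],
    [[0,0,0],[155,26,133],1],
    [[0,0,0],[210,26,133],1],
    [[0,0,0],[210,26,115],1],
    [[0,0,0],[210,26,103],1],
    [[0,0,0],[210,26,103],1],
    [[0,0,0],[210,26,103],1]
  ]
}}

```text
time_s: 26.1
eef_pos: [0.5977, 0.215, 0.1685]
eef_rot: [-0.0, 0.729, 0.684, -0.0]
wrist_force: [0.4, -0.5, -3.1]
opening: 0.523
grasp_force: 63.8
```

Emit:
{"fn": "send_rows", "kwargs": {
  "series": [
    [[0,0,0],[0,0,-7],1],
    [[0,0,0],[0,0,-12],1],
    [[0,0,0],[0,0,-12],1]
  ]
}}

```text
time_s: 26.48
eef_pos: [0.5986, 0.2147, 0.1558]
eef_rot: [-0.0, 0.729, 0.684, -0.0]
wrist_force: [1.5, -0.3, -2.2]
opening: 0.527
grasp_force: 63.7
```

Emit:
{"fn": "send_rows", "kwargs": {
  "series": [
    [[0,0,0],[0.5,0,-8],1],
    [[0,0,0],[0.5,0,-16],1],
    [[0,0,0],[0.5,0,-24],1],
    [[0,0,0],[0.5,0,-32],1],
    [[0,0,0],[0.5,0,-40],1],
    [[0,0,0],[0.5,0,-44],1],
    [[0,0,0],[0.5,0,-44],1]
  ]
}}

```text
time_s: 27.35
eef_pos: [0.5993, 0.2148, 0.1123]
eef_rot: [0.0, 0.729, 0.684, 0.0]
wrist_force: [0.8, -0.1, -2.5]
opening: 0.525
grasp_force: 64.2
```

Emit:
{"fn": "send_rows", "kwargs": {
  "series": [
    [[0,0,0],[0,0,-1.5],1],
    [[0,0,0],[0,0,-1.5],-1],
    [[0,0,0],[0,0,-1.5],-1],
    [[0,0,0],[0,0,-1.5],-1],
    [[0,0,0],[0,0,50],-1],
    [[0,0,0],[0,0,100],-1],
    [[0,0,0],[-55,20,100],-1],
    [[0,0,0],[-110,40,100],-1],
    [[0,0,0],[-165,60,90],-1],
    [[0,0,0],[-210,75,80],-1]
  ]
}}

```text
time_s: 28.6
eef_pos: [0.3873, 0.2904, 0.1923]
eef_rot: [0.0, 0.729, 0.684, 0.0]
wrist_force: [1.2, 0.5, -0.2]
opening: 1.001
grasp_force: 0.0
```

```bash
python3 look.py 8 magnet1
```

```text
[0.3873 0.2904 0.1923] 28.6
side magnet1 0.81 [0.5947 0.2109 0.0449]
side magnet1 0.74 [0.5931 0.1599 0.0438]
side magnet1 0.73 [ 0.3342  0.2939 -0.0026]
side magnet1 0.61 [0.2811 0.2249 0.0039]
side magnet1 0.56 [0.5964 0.1019 0.0447]
side magnet1 0.53 [0.3252 0.1112 0.0037]
side magnet1 0.52 [0.5999 0.2723 0.0427]
top magnet1 0.82 [0.5987 0.2139 0.045 ]
top magnet1 0.78 [ 0.3246  0.1103 -0.0037]
top magnet1 0.47 [0.5888 0.0954 0.0467]
top magnet1 0.42 [ 0.332   0.2945 -0.0024]
```

Emit:
{"fn": "send_rows", "kwargs": {
  "series": [
    [[0,0,0],[-30,2,0],-1],
    [[0,0,0],[-54,4.5,-30],-1],
    [[0,0,0],[-54,4.5,-80],-1],
    [[0,0,0],[-54,4.5,-115],-1],
    [[0,0,0],[-54,4.5,-127],-1],
    [[0,0,0],[-54,4.5,-127],-1],
    [[0,0,0],[-54,4.5,-127],1],
    [[0,0,0],[-54,4.5,-127],1],
    [[0,0,0],[-54,4.5,-127],1],
    [[0,0,0],[-54,4.5,-127],1]
  ]
}}

```text
time_s: 30.05
eef_pos: [0.336, 0.2949, 0.0667]
eef_rot: [0.0, 0.729, 0.684, 0.001]
wrist_force: [-3.0, -0.0, 7.4]
opening: 0.524
grasp_force: 60.1
```

Emit:
{"fn": "send_rows", "kwargs": {
  "series": [
    [[0,0,0],[0,0,50],1],
    [[0,0,0],[0,0,100],1],
    [[0,0,0],[50,-6,130],1],
    [[0,0,0],[105,-12,133],1],
    [[0,0,0],[160,-18,133],1],
    [[0,0,0],[215,-22,133],1],
    [[0,0,0],[267,-22,125],1],
    [[0,0,0],[267,-22,103],1],
    [[0,0,0],[267,-22,103],1],
    [[0,0,0],[267,-22,103],1]
  ]
}}

```text
time_s: 31.3
eef_pos: [0.6015, 0.2725, 0.1689]
eef_rot: [-0.0, 0.729, 0.684, -0.0]
wrist_force: [0.2, -0.1, -2.4]
opening: 0.524
grasp_force: 63.9
```

Emit:
{"fn": "send_rows", "kwargs": {
  "series": [
    [[0,0,0],[0,0,-7],1],
    [[0,0,0],[0,0,-12],1],
    [[0,0,0],[0,0,-12],1]
  ]
}}

```text
time_s: 31.68
eef_pos: [0.6023, 0.2724, 0.1563]
eef_rot: [0.0, 0.729, 0.684, 0.0]
wrist_force: [1.7, 1.0, -3.4]
opening: 0.525
grasp_force: 64.0
```

Emit:
{"fn": "send_rows", "kwargs": {
  "series": [
    [[0,0,0],[0.5,0,-8],1],
    [[0,0,0],[0.5,0,-16],1],
    [[0,0,0],[0.5,0,-24],1],
    [[0,0,0],[0.5,0,-32],1],
    [[0,0,0],[0.5,0,-40],1],
    [[0,0,0],[0.5,0,-45.5],1],
    [[0,0,0],[0.5,0,-45.5],1]
  ]
}}

```text
time_s: 32.55
eef_pos: [0.6027, 0.2724, 0.1119]
eef_rot: [-0.0, 0.729, 0.684, -0.0]
wrist_force: [-2.3, -1.6, 4.8]
opening: 0.52
grasp_force: 65.1
```

Emit:
{"fn": "send_rows", "kwargs": {
  "series": [
    [[0,0,0],[0,0,0],-1],
    [[0,0,0],[0,0,0],-1],
    [[0,0,0],[0,0,0],-1],
    [[0,0,0],[0,0,55],-1],
    [[0,0,0],[0,0,110],-1],
    [[0,0,0],[-60,-20,120],-1],
    [[0,0,0],[-120,-60,120],1],
    [[0,0,0],[-160,-100,120],1],
    [[0,0,0],[-200,-140,120],1],
    [[0,0,0],[-220,-180,120],1]
  ]
}}

```text
time_s: 33.8
eef_pos: [0.3806, 0.0916, 0.2306]
eef_rot: [0.0, 0.729, 0.685, 0.0]
wrist_force: [1.0, -0.6, 0.3]
opening: 0.143
grasp_force: 0.0
```

```bash
python3 look.py 9 magnet1 ready_top socket tail latch_tip
python3 - <<'E'
import cv2,numpy as np
a=cv2.imread('pics/side9.png')[100:290,220:380]
b=cv2.imread('pics/top9.png')[140:220,210:450]
b=cv2.rotate(b,cv2.ROTATE_90_COUNTERCLOCKWISE)
cv2.imwrite('pics/c9.png',np.hstack([cv2.resize(a,(500,594),interpolation=cv2.INTER_CUBIC),cv2.resize(b,(198,594),interpolation=cv2.INTER_CUBIC)]))
E
```

```text
[0.3806 0.0916 0.2306] 33.8
side magnet1 0.93 [0.2812 0.2222 0.0034]
side magnet1 0.79 [0.3256 0.1104 0.0038]
side magnet1 0.72 [0.5974 0.2134 0.0424]
side magnet1 0.72 [0.598  0.1007 0.0452]
side magnet1 0.69 [0.5963 0.1579 0.0419]
side ready_top 0.63 [ 0.5788 -0.2957  0.1197]
side ready_top 0.34 [0.5959 0.1552 0.0462]
side socket 0.9 [ 0.5809 -0.2126  0.0859]
side tail 0.88 [0.5889 0.     0.068 ]
side tail 0.74 [ 0.5774 -0.2949  0.1206]
side latch_tip 0.46 [ 0.5831 -0.1515  0.1228]
top magnet1 0.8 [0.5907 0.1569 0.044 ]
top magnet1 0.79 [0.5987 0.2736 0.0432]
top magnet1 0.78 [0.5972 0.2161 0.0457]
top magnet1 0.68 [ 0.2788  0.2179 -0.    ]
top magnet1 0.67 [0.6018 0.2124 0.0422]
top magnet1 0.63 [0.5909 0.0964 0.0447]
top ready_top 0.7 [0.6046 0.2766 0.0446]
top ready_top 0.52 [ 0.5755 -0.3008  0.1213]
top socket 0.83 [ 0.5782 -0.2104  0.0877]
top tail 0.77 [0.5897 0.0034 0.0684]
top latch_tip 0.57 [ 0.5872 -0.1579  0.1228]
```

View pics/c9.png

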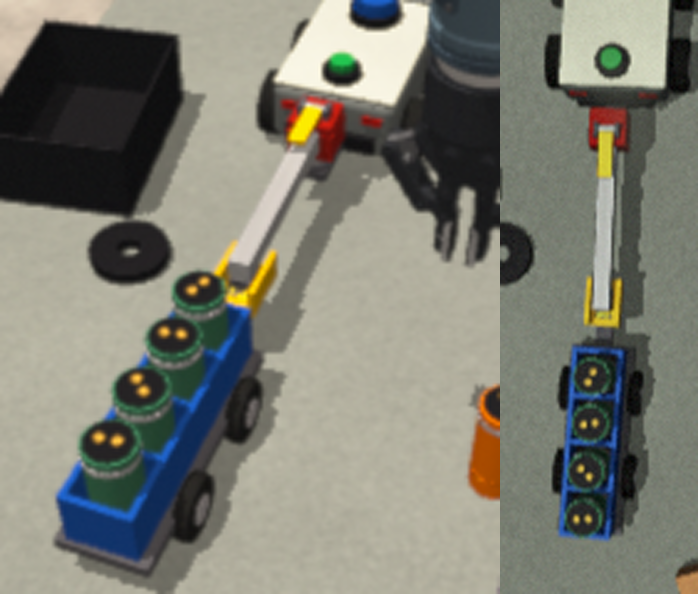

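The picture shows four magnets level in the bays (left crop 200,290 to 110,445), the tail in the fork, the lever flat and the green button at (342,65). Press the button.

Emit:
{"fn": "send_rows", "kwargs": {
  "series": [
    [[0,0,0],[30,-55,0],1],
    [[0,0,0],[60,-110,0],1],
    [[0,0,0],[90,-165,0],1],
    [[0,0,0],[120,-220,0],1],
    [[0,0,0],[145,-275,0],1],
    [[0,0,0],[172,-330,0],1],
    [[0,0,0],[198,-388,0],1],
    [[0,0,0],[198,-388,-40],1],
    [[0,0,0],[198,-388,-90],1],
    [[0,0,0],[198,-388,-90],1]
  ]
}}

```text
time_s: 35.65
eef_pos: [0.5779, -0.2933, 0.1353]
eef_rot: [-0.005, 0.729, 0.684, -0.001]
wrist_force: [0.4, 0.7, -0.2]
opening: -0.001
grasp_force: 0.0
```

Emit:
{"fn": "send_rows", "kwargs": {
  "series": [
    [[0,0,0],[0,0,-10],1],
    [[0,0,0],[0,0,-16],1],
    [[0,0,0],[0,0,-21],1],
    [[0,0,0],[0,0,-24],1],
    [[0,0,0],[0,0,-26],1],
    [[0,0,0],[0,0,-26],1]
  ]
}}

```text
time_s: 36.4
eef_pos: [0.5815, -0.2961, 0.1161]
eef_rot: [0.001, 0.729, 0.684, 0.0]
wrist_force: [0.7, 1.2, 6.0]
opening: -0.001
grasp_force: 2.9
```

Emit:
{"fn": "send_rows", "kwargs": {
  "series": [
    [[0,0,0],[0,0,-2],1],
    [[0,0,0],[0,0,-3],1],
    [[0,0,0],[0,0,-3],1]
  ]
}}

```text
time_s: 36.78
eef_pos: [0.5817, -0.2962, 0.1158]
eef_rot: [0.001, 0.729, 0.684, 0.0]
wrist_force: [-6.4, 5.7, 20.8]
opening: 0.0
grasp_force: 10.3
```

The button is at its stop (20 N). Retreat and check.

Emit:
{"fn": "send_rows", "kwargs": {
  "series": [
    [[0,0,0],[0,0,40],1],
    [[0,0,0],[0,0,90],1],
    [[0,0,0],[0,0,130],1],
    [[0,0,0],[-60,0,130],1],
    [[0,0,0],[-120,0,130],1],
    [[0,0,0],[-180,0,130],1],
    [[0,0,0],[-180,0,130],1],
    [[0,0,0],[-180,0,130],1]
  ]
}}

```text
time_s: 37.78
eef_pos: [0.4009, -0.2961, 0.2423]
eef_rot: [0.001, 0.73, 0.684, 0.0]
wrist_force: [-0.2, 0.0, 0.4]
opening: 0.002
grasp_force: 0.0
```

```bash
python3 look.py 10 ready_top socket tail latch_tip
python3 - <<'E'
import cv2
a=cv2.imread('pics/side10.png')[100:290,220:380]
cv2.imwrite('pics/c10.png',cv2.resize(a,(500,594),interpolation=cv2.INTER_CUBIC))
E
```

```text
[ 0.4009 -0.2961  0.2423] 37.775
side ready_top 0.51 [ 0.5802 -0.2979  0.1196]
side socket 0.7 [ 0.578  -0.2088  0.0845]
side tail 0.9 [0.5889 0.0036 0.0662]
side latch_tip 0.39 [ 0.5839 -0.1546  0.1231]
top ready_top 0.53 [ 0.5771 -0.2968  0.1201]
top socket 0.8 [ 0.5804 -0.2124  0.0884]
top tail 0.86 [0.5884 0.0041 0.0693]
top latch_tip 0.68 [ 0.586  -0.1521  0.1207]
```

View pics/c10.png

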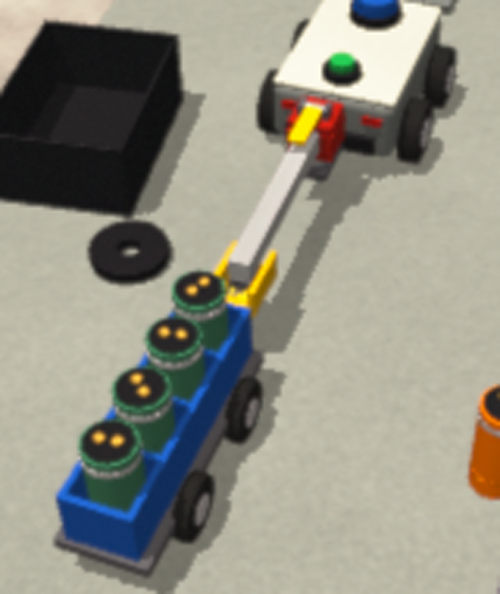

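The magnets are in their bays (200,290 to 110,445), the bar is hitched with the lever down (305,120), and the button is out again (342,65).

```bash
python3 -c "
from bench import ctrl; print(ctrl.hand_in())"
```

```text
the job is handed in; nothing more can be done
None
```

Job handed in at about 38 s: all four green magnets stand in the trailer bays, the tow bar is hitched and latched, and the ready button was pressed to its stop and is out again; the hand-in returned no verdict.

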